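# Back the feed dial up one notch

### The job

The feed dial was indexed one notch too far. With the fingertips, lift the ratchet pawl until it tips over and stays back on its stop, push the dial backward (clockwise from above) by one notch, then push the pawl back over so that it drops fully into the tooth gap. Only push and touch: grasp and lift nothing, keep the spools down on their posts, do not turn the dial forward out of its notch or as far as a second notch back, and leave everything else on the bench undisturbed.

Things in the scene. Friction and masses are not known exactly. Their poses are not given: they have to be found in the camera images.
- feeder: Hand-indexed feeder: fixed grey base plate, 230 x 300 x 8 mm, on the bench. Origin on the bench, on the dial's vertical axis; z up; its y axis points level from the dial's axis towards the pawl's hinge.
- dial_wheel (a joint): Dial angle, rad; grows counter-clockwise from above (feeding). Backward = clockwise = falling. At 0 a tooth gap is centred under the pawl's foot, one notch back at -0.524; starts within 0.05 of 0. The foot drops in within about 0.08 of a gap's centre. Friction (0.1 N m) keeps the dial where it is left. While the pawl is down, the steep faces block backward turning.
- pawl (a joint): Pawl angle, rad: 0 = down, foot fully in the tooth gap; grows as it is lifted; stop at 1.75. It moves by its own weight (about 160 g, a light push of 2 to 3 N at the roll lifts it): let go below about 1.15 it falls back into the gap, beyond that it tips over away from the dial onto its stop and stays up.
- dial_center (a point): On the dial's axis, level with its top face (20 mm above the bench; a hub 18 mm in radius rises 6 mm more). Flat aluminium dial, 204 mm across, turning about the vertical axis. 12 saw teeth, 10 mm high, stand round its rim, 30 degrees (one notch) apart; each has its steep face on the clockwise side (from above), a ramp on the other.
- pawl_hinge (a point): Centre of the pawl's level hinge pin, tangential to the dial, 130 mm from the dial's axis, 50 mm above the bench, between two fixed cheeks (34 mm over their outsides, 60 mm high). The pawl's arm is 16 mm wide, its foot 12 mm wide along the rim.
- pawl_roll (a point): Centre of the steel cross-roll at the pawl's free end: 18 mm diameter, 34 mm long, parallel to the hinge pin, on an upturned lip. Pawl down: above the dial, 62 mm from its axis, 82 mm above the bench; a fingertip fits behind and under it from the dial's middle. Swings at 75 mm radius about the hinge. On its stop: about 175 mm from the dial's axis, 110 mm high.
- post0 (a point): Top centre of one of the four upright steel posts on the dial (14 mm diameter, top 68 mm above the bench, 58 mm from the dial's axis, 90 degrees apart, turning with the dial).
- post1 (a point): Top centre of one of the four upright steel posts on the dial (14 mm diameter, top 68 mm above the bench, 58 mm from the dial's axis, 90 degrees apart, turning with the dial).
- post2 (a point): Top centre of one of the four upright steel posts on the dial (14 mm diameter, top 68 mm above the bench, 58 mm from the dial's axis, 90 degrees apart, turning with the dial). Posts 2 and 3 each carry a spool.
- post3 (a point): Top centre of one of the four upright steel posts on the dial (14 mm diameter, top 68 mm above the bench, 58 mm from the dial's axis, 90 degrees apart, turning with the dial). Posts 2 and 3 each carry a spool.
- spool_a: White plastic ring spool lying loosely round one of the posts on the dial: 42 mm outside, 24 mm hole, 16 mm high; origin at the centre of its underside. It rides along with the dial.
- spool_b: White plastic ring spool lying loosely round one of the posts on the dial: 42 mm outside, 24 mm hole, 16 mm high; origin at the centre of its underside. It rides along with the dial.
- cutters: Bystander: wire cutters lying flat, yellow handles, about 150 mm long, 12 mm high. Origin at its underside. Not to be disturbed.
- jar: Bystander: small clear jar with white lid, 44 mm across, 55 mm high. Origin at its underside. Not to be disturbed.
- wood_block: Bystander: wooden block 50 x 80 x 40 mm. Origin at its underside. Not to be disturbed.
- driver: Bystander: screwdriver with green handle lying flat. Origin at its underside. Not to be disturbed.
- tape_roll: Bystander: roll of paper tape lying flat, 70 mm across, 25 mm high. Origin at its underside. Not to be disturbed.
- clip_tray: Bystander: small grey open tray 90 x 70 x 30 mm. Origin at its underside. Not to be disturbed.
- bobbin: Bystander: white plastic bobbin standing upright, 26 mm across, 35 mm high. Origin at its underside. Not to be disturbed.

How it is judged:
By the outcome, as a careful person would: the job done as asked, in the order asked, and still so for the second after the job is handed in, with the robot touching nothing.
It also fails if it takes over 61 s, if anything falls off the work surface, if the arm or the gripper's body presses on something with over 40 N, if the wrist force passes 120 N, or if a joint passes its speed limit or range.

### The arm

A 7-joint arm with a two-finger parallel gripper is mounted at the origin on the work surface. World frame = base frame: x ahead of the robot, y to its left, z up, the work surface at z = 0. Lengths are in m, angles in rad, forces in N, time in s.
With the tool pointing down it reaches from about 0.4 to 0.85 m from the base axis. Payload 10.4 kg.
Tool frame: the origin (TCP) lies at the very end of the fingers, on their centre line; the grasp point (between the pads) lies 19 mm behind it; z points along the fingers, y is the line along which they close (so a half turn about z gives the same grasp; the last joint's range is limited). The gripper opens to 87 mm and grips with 3 to 60 N. Pads are 19 mm wide; open, the fingers measure 117 mm over their backs; the gripper's body (75 mm by 190 mm) begins 51 mm behind the grasp point.
Start: joints at [1.233, 0.332, -0.065, 1.46, 0.022, 1.35, -0.088], TCP at [0.194, -0.594, 0.223] pointing down, gripper open.
Joint ranges: [-2.6, 2.6], [-0.5, 2.12], [-1.47, 1.34], [0.16, 2.42], [-1.27, 4.41], [0.06, 2.06], [-2.6, 2.6]. Speed limits (rad/s): [2.22, 2.22, 2.79, 2.79, 3.14, 3.14, 3.14].

### API

Orientations are given as a unit quaternion [x, y, z, w].
In Python, from bench import * gives the robot as it stands.
- The arm moves only by the tool step_arm, never from a script. Its arguments are lists of equal length, an entry for each row: "delta_pos": the shift along the world's x, y, z in units of 25 mm (1.0 is 25 mm), a list of three; "turn": the turn about the world's z in units of 0.12 rad (1.0 is 0.12 rad). In form: {"delta_pos": [[tx, ty, tz], ...], "turn": [turn, ...]}. A call has 1 to 12 rows; each row shifts and turns the commanded pose from where the row before left it; what a row does not reach is not made up. A row lasts 1/10 s, in which the tool goes at most 50 mm and 8.59 degrees, less where a joint would pass 70% of its speed; a pose out of reach is approached as far as the arm can. A call with a number of a shift or a turn outside -1 to 1 is refused whole. A call with a gripper value outside its range is refused whole. "grip" is the closure, from 0 (fully open) to 1 (shut), set as the call begins (left out, the last holds). The fingers move at their own pace and stop on an object; "newtons" is the grip in N (left out, the last holds). Time passes only in rows, so rows that do not move let the fingers close. It gives the time, the measured TCP pose, the force, the opening and the grip force at its end, in the units of the state.
- read_state(): the state, without advancing time (a new reading comes with each control period).
- camera(name): name is "scene" or "top" or "wrist"; returns a dict with "image" (480x640x3 uint8, red, green, blue), "z_map" (480x640 float32, m along the optical axis (not along the pixel's ray), 0 where there is no reading), "mtx" (3x3 intrinsics, pixels), "view" (4x4, takes a point from world to camera coordinates). Camera axes: x right, y up, looking along -z (the intrinsics and any distortion apply to the point x, -y, -z); pixel columns grow to the right and rows downward; lengths in m; the calibration is good to about 2 mm. A picture is of the moment at which its call begins.
- close_job(): hands the job in; it is judged then, once.
The state is a dict: "time": time; "joint_positions": joint angles; "joint_vel": joint speeds; "joint_torque": joint torques, N m; "ee_pos": TCP position; "eef_rot": TCP orientation; "ft_force": force on the tool from outside, world axes, zero at the start; "torque": the same for the moment, N m; "width": finger opening in m; "grip_force": force on a finger pad.
Only numpy, scipy, OpenCV 4.12 (cv2) and the standard library are available. Lean on these libraries where they do the work, as an engineer would, in place of code of your own. Each camera call takes 0.05 s, during which the arm holds its last target. There are 200 camera calls.

## Working session

There is one attempt and no reset: what is moved stays moved. The work goes in short steps, Python scripts to look and compute and a tool call to move; the robot and the scene stay as the last step left them, time stands still between calls to the robot, and variables do not carry over. Pictures are saved under pics/ and viewed, at most 10 in all, crops included, and the job is handed in when it is done.

Besides the shell and the picture viewer there is one more tool, called after "Call:" by a JSON object that holds its "method" and its "body", one argument or row to a line. step_arm: Moves the arm, as the interface text tells. Shifts and turns lie within -1 to 1; 1 stands for 25 mm of shift or 0.12 rad of turn. Its arguments: {"type":"object","properties":{"delta_pos":{"type":"array"},"turn":{"type":"array"},"grip":{"type":"number"},"newtons":{"type":"number"}},"required":["delta_pos","turn"]}

```bash
mkdir -p pics; python3 - <<'E'
from bench import *
import cv2,numpy as np
for n in("top","scene"):
    c=camera(n);cv2.imwrite(f"pics/{n}0.png",c["image"][:,:,::-1]);np.savez(f"{n}0.npz",**c)
    print(n,c["mtx"].tolist(),np.round(c["view"],4).tolist(),[k for k in c])
s=read_state();print({k:np.round(v,3).tolist() for k,v in s.items()})
E
```

```text
top [[519.9578572787129, 0.0, 314.90083121990847], [0.0, 519.9578572787129, 229.4155723293431], [0.0, 0.0, 1.0]] [[0.0018, -0.9997, 0.0231, -0.0763], [0.9952, 0.004, 0.0977, -0.5458], [-0.0978, 0.0228, 0.9949, -1.1847], [0.0, 0.0, 0.0, 1.0]] ['image', 'z_map', 'mtx', 'view']
scene [[585.2690561356923, 0.0, 323.8867851327467], [0.0, 585.2690561356923, 245.75770839748088], [0.0, 0.0, 1.0]] [[0.6888, 0.7249, 0.007, -0.3376], [-0.5029, 0.4709, 0.7248, 0.2322], [0.5221, -0.5028, 0.6889, -1.6251], [0.0, 0.0, 0.0, 1.0]] ['image', 'z_map', 'mtx', 'view']
{'time': 0.1, 'joint_positions': [1.233, 0.333, -0.065, 1.461, 0.022, 1.35, -0.088], 'joint_vel': [-0.0, -0.001, 0.001, -0.002, 0.001, -0.003, -0.001], 'joint_torque': [0.002, -62.455, 0.025, -39.072, -0.061, 0.037, 0.0], 'ee_pos': [0.193, -0.594, 0.222], 'eef_rot': [0.988, 0.157, -0.0, -0.001], 'ft_force': [0.44, 1.43, -0.252], 'torque': [-0.044, 0.001, 0.008], 'grip_force': 0.0, 'width': 0.087}
```

View pics/top0.png

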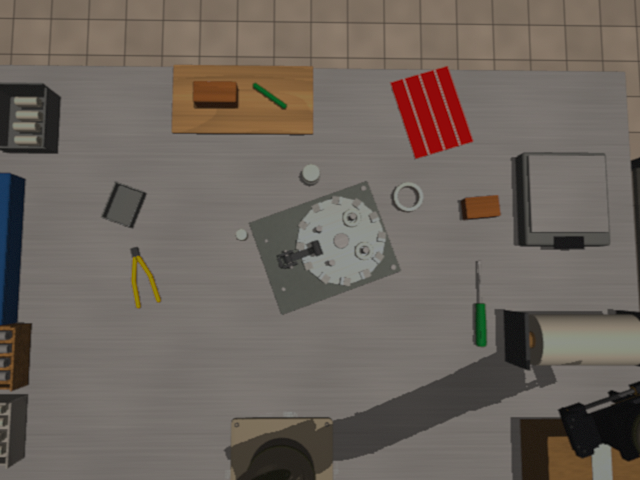

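View pics/scene0.png

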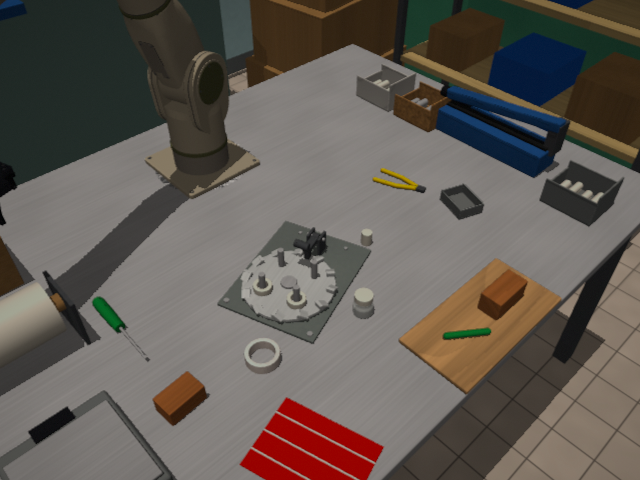

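Top view: the dial hub is near pixel (341,241), the pawl roll near (317,247), the hinge near (288,258), and spools at (350,217) and (362,250). Next I'll zoom in and measure.

```bash
cat > h.py <<'E'
import numpy as np,cv2
def load(n): return dict(np.load(n))
def ray(c,u,v):
    V=c["view"];d=np.array([(u-c["mtx"][0,2])/c["mtx"][0,0],-(v-c["mtx"][1,2])/c["mtx"][1,1],-1.])
    R=V[:3,:3];return -R.T@V[:3,3],R.T@d
def onz(c,u,v,z):
    o,d=ray(c,u,v);return o+d*(z-o[2])/d[2]
def proj(c,p):
    q=c["view"][:3,:3]@np.array(p)+c["view"][:3,3]
    return c["mtx"][0,0]*q[0]/-q[2]+c["mtx"][0,2],c["mtx"][1,1]*-q[1]/-q[2]+c["mtx"][1,2]
def cloud(c):
    v,u=np.mgrid[:480,:640];z=c["z_map"];K=c["mtx"]
    P=np.stack([(u-K[0,2])/K[0,0]*z,-(v-K[1,2])/K[1,1]*z,-z],-1)
    return (P-c["view"][:3,3])@c["view"][:3,:3]
E
python3 - <<'E'
from h import *
c=load("top0.npz");s=load("scene0.npz")
P=cloud(c);g=P[180:310,245:405]
print(np.percentile(g[...,2],[5,30,50,70,95,100]))
a=c["image"][180:310,245:405,::-1];a=cv2.resize(a,(800,650))[:600]
b=s["image"][215:345,215:375,::-1];b=cv2.resize(b,(738,600),interpolation=cv2.INTER_CUBIC)
cv2.imwrite("pics/t1.png",cv2.resize(c["image"][180:320,245:405,::-1],(685,600),interpolation=cv2.INTER_CUBIC));cv2.imwrite("pics/s1.png",b)
# dial: fit circle to bright low-saturation dial pixels by cloud height
hsv=cv2.cvtColor(c["image"],cv2.COLOR_RGB2HSV)
print(hsv[265,340],hsv[300,300],hsv[330,250])
for n,k in(("top",c),("scene",s)):
    Q=cloud(k);m=(np.abs(Q[...,0]-.5)<.25)&(np.abs(Q[...,1]+.1)<.25)&(Q[...,2]>.072)&(Q[...,2]<.14)
    m=m
    l,L,st,ce=cv2.connectedComponentsWithStats(m.astype(np.uint8))
    for i in range(1,l):
        if st[i,4]>5: print(n,st[i],np.round(Q[L==i].mean(0),4),Q[L==i][:,2].max())
E
```

```text
[-0.00259413  0.00184387  0.00733726  0.01681297  0.03341164  1.23376413]
[ 53   7 145] [34 22 83] [ 13  19 119]
top [310 240  13  17 127] [ 0.4996 -0.0761  0.089 ] 0.09637092070751066
scene [293 239  17  12 133] [ 0.503  -0.081   0.0856] 0.09294541470209787
```

View pics/t1.png

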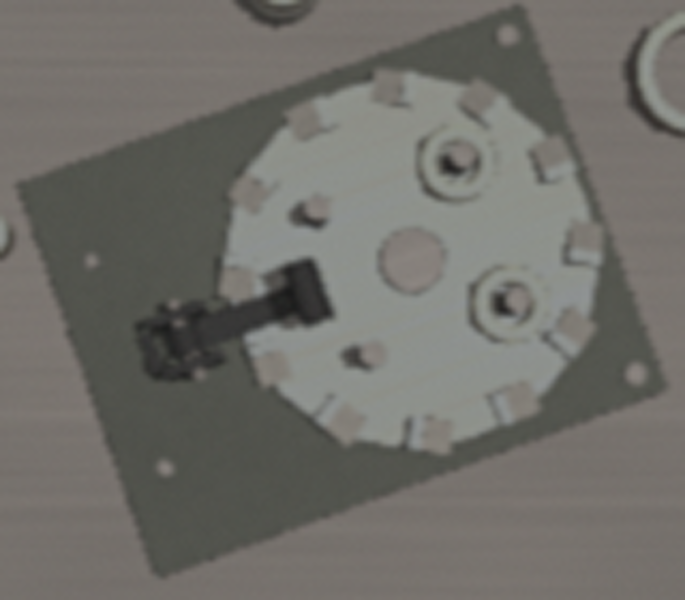

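View pics/s1.png

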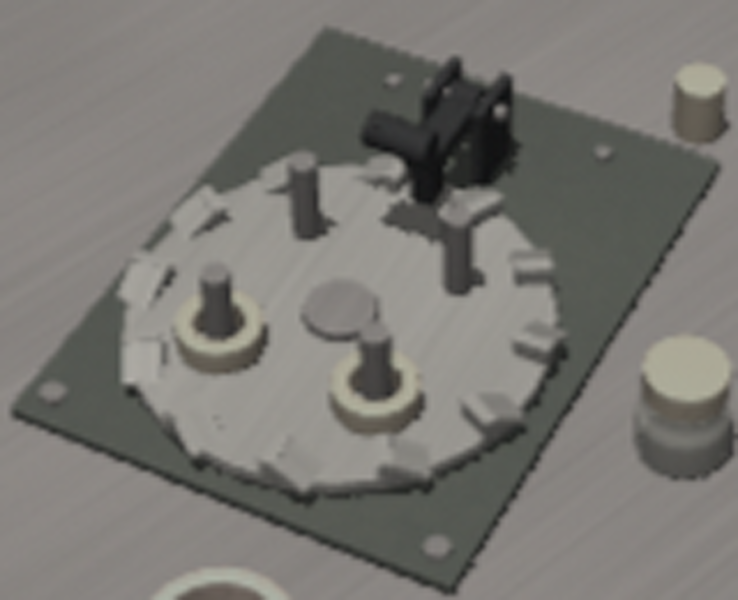

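```bash
python3 - <<'E'
from h import *
c=load("top0.npz");s=load("scene0.npz")
ft=lambda x,y:(245+x/4.281-.4,180+y/4.286-.4)
fs=lambda x,y:(215+x/4.6125-.4,215+y/4.615-.4)
for n,t,sc,z in(("hub",(411,260),(341,308),.026),("pA",(317,207),(461,217),.068),("pB",(373,352),(303,161),.068),("pC",(461,153),(376,333),.068),("pD",(517,299),(215,271),.068)):
    a=onz(c,*ft(*t),z);b=onz(s,*fs(*sc),z);print(n,np.round(a,4),np.round(b,4))
# dark pawl roll by cloud at z>.078
pts=[]
for k in(c,s):
    Q=cloud(k);m=(np.abs(Q[...,0]-.5)<.1)&(np.abs(Q[...,1]+.08)<.1)&(Q[...,2]>.075)&(Q[...,2]<.1)
    q=Q[m][:,:2];r=cv2.minAreaRect((q*1000).astype(np.float32));print("roll",r)
# base plate corners in top
for p in((521,5),(18,185),(160,577),(664,385)): print("corner",np.round(onz(c,*ft(*p),.008),4))
# cheeks via green? heights 0.06
E
```

```text
hub [ 0.521  -0.1348  0.026 ] [ 0.5235 -0.1374  0.026 ]
pA [ 0.5455 -0.0822  0.068 ] [ 0.5486 -0.0838  0.068 ]
pB [ 0.4694 -0.1116  0.068 ] [ 0.4702 -0.1129  0.068 ]
pC [ 0.5745 -0.1584  0.068 ] [ 0.576  -0.1606  0.068 ]
pD [ 0.4974 -0.1874  0.068 ] [ 0.4977 -0.1886  0.068 ]
roll ((499.7423095703125, -76.39720916748047), (33.838462829589844, 17.972984313964844), 19.748432159423828)
roll ((500.2524719238281, -79.34850311279297), (36.252933502197266, 18.59061050415039), 18.6938533782959)
corner [ 0.6656 -0.1982  0.008 ]
corner [0.5631 0.0813 0.008 ]
corner [0.3492 0.0012 0.008 ]
corner [ 0.4539 -0.2756  0.008 ]
```

Geometry so far: the dial centre is about (0.522,-0.136), u (towards the pawl) is about (-0.35,0.937), and the roll sits at about (0.500,-0.0775). The dial is near 0. I'll close the gripper and approach behind the roll.

Call:
{"method": "step_arm", "body": {
  "delta_pos": [
    [0.6,0.9,0],
    [0.6,0.9,0],
    [0.6,0.9,0],
    [0.6,0.9,0],
    [0.6,0.9,0],
    [0.6,0.9,0],
    [0.6,0.9,0],
    [0.6,0.9,0],
    [0.6,0.9,0],
    [0.6,0.9,0],
    [0.6,0.9,0],
    [0.6,0.9,0]
  ],
  "turn": [0,0,0,0,0,0,0,0,0,0,0,0.36],
  "grip": 1,
  "newtons": 10
}}

```text
time: 1.3
ee_pos: [0.374, -0.3231, 0.2223]
eef_rot: [0.984, 0.179, -0.0, -0.0]
ft_force: [0.0, 0.9, 0.2]
width: 0.0025
grip_force: 0.0
```

Call:
{"method": "step_arm", "body": {
  "delta_pos": [
    [0.6,0.9,0],
    [0.6,0.9,0],
    [0.6,0.9,0],
    [0.6,0.9,0],
    [0.6,0.9,0],
    [0.6,0.9,0],
    [0.6,0.9,0],
    [0.6,0.9,0],
    [0.6,0.9,0],
    [0.14,0.46,0],
    [0,0,-0.8],
    [0,0,-0.8]
  ],
  "turn": [0,0,0,0,0,0,0,0,0,0,0,0]
}}

```text
time: 2.5
ee_pos: [0.5121, -0.1101, 0.1823]
eef_rot: [0.984, 0.179, 0.0, 0.0]
ft_force: [-0.9, -0.8, 0.4]
width: 0.0001
grip_force: 0.0
```

Call:
{"method": "step_arm", "body": {
  "delta_pos": [
    [0,0,-0.8],
    [0,0,-0.8],
    [0,0,-0.8],
    [0,0,-0.8],
    [0,0,-0.8],
    [0,0,0],
    [0,0,0]
  ],
  "turn": [0,0,0,0,0,0,0]
}}

```text
time: 3.2
ee_pos: [0.5118, -0.1105, 0.0829]
eef_rot: [0.984, 0.178, -0.0, -0.0]
ft_force: [1.0, -0.7, 0.7]
width: 0.0006
grip_force: 0.0
```

```bash
python3 - <<'E'
from bench import *
from h import *
s=camera("scene");np.savez("scene1.npz",**s)
cv2.imwrite("pics/s2.png",cv2.resize(s["image"][190:345,215:405,::-1],(735,600),interpolation=cv2.INTER_CUBIC))
print(np.round(read_state()["ee_pos"],4),read_state()["eef_rot"],read_state()["ft_force"])
E
```

```text
[ 0.5124 -0.1105  0.0835] [9.83999859e-01 1.78168596e-01 4.11943487e-04 2.44382747e-04] [0.15908249 0.2838041  0.61946484]
```

View pics/s2.png

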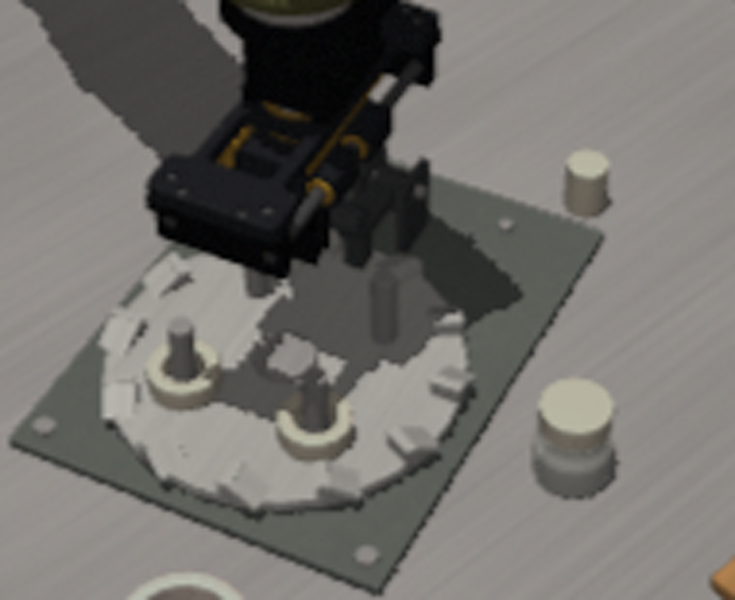

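The gripper is behind the roll at r≈27 mm, clear of the posts and spools. The view is mostly hidden by the gripper body. I'll lower a little and push outward.

Call:
{"method": "step_arm", "body": {
  "delta_pos": [
    [0,0,-0.4],
    [-0.06,0.15,0],
    [-0.06,0.15,0],
    [-0.06,0.15,0],
    [-0.06,0.15,0.1],
    [-0.06,0.15,0.2],
    [0,0,0]
  ],
  "turn": [0,0,0,0,0,0,0]
}}

```text
time: 3.95
ee_pos: [0.505, -0.0918, 0.0813]
eef_rot: [0.984, 0.178, 0.001, 0.001]
ft_force: [0.1, -3.5, -0.0]
width: 0.0006
grip_force: 1.8
```

Call:
{"method": "step_arm", "body": {
  "delta_pos": [
    [-0.08,0.21,0.28],
    [-0.07,0.19,0.18],
    [-0.07,0.19,0.18],
    [-0.08,0.21,0.14],
    [-0.08,0.21,0.14],
    [-0.06,0.16,0.07],
    [-0.06,0.16,0.07],
    [-0.06,0.16,0.07],
    [-0.06,0.16,0.03],
    [0,0,0]
  ],
  "turn": [0,0,0,0,0,0,0,0,0,0]
}}

```text
time: 4.95
ee_pos: [0.4887, -0.0495, 0.109]
eef_rot: [0.984, 0.179, -0.0, -0.0]
ft_force: [0.5, -0.8, 0.2]
width: 0.0004
grip_force: 0.2
```

Call:
{"method": "step_arm", "body": {
  "delta_pos": [
    [-0.06,0.16,0.03],
    [-0.06,0.16,0.03],
    [-0.06,0.16,0.0],
    [-0.06,0.16,0.0],
    [-0.06,0.16,0.0],
    [-0.06,0.16,0],
    [0,0,0]
  ],
  "turn": [0,0,0,0,0,0,0]
}}

```text
time: 5.65
ee_pos: [0.4797, -0.0255, 0.1104]
eef_rot: [0.984, 0.179, -0.0, -0.0]
ft_force: [-0.1, 0.0, -0.5]
width: 0.0007
grip_force: 0.0
```

```bash
python3 - <<'E'
from bench import *
from h import *
s=read_state();d=np.array(s["ee_pos"])[:2]-[.5222,-.1358];print(d@[-.35,.937],d@[-.937,-.35],s["ee_pos"],s["ft_force"])
for n in("scene","top"):
    k=camera(n);Q=cloud(k);m=(np.hypot(Q[...,0]-.461,Q[...,1]-.028)<.035)&(Q[...,2]>.075)&(Q[...,2]<.135)
    print(n,m.sum(),Q[m].mean(0),Q[m][:,2].max())
E
```

```text
0.11823246051193055 0.0012474461240007326 [ 0.47966973 -0.02550452  0.11044864] [-0.10666595  0.00680657 -0.49236173]
scene 29 [0.48175102 0.00489701 0.12508919] 0.13354248923226267<stdin>:6: RuntimeWarning: Mean of empty slice.
  ret = um.true_divide(
Traceback (most recent call last):
ValueError: zero-size array to reduction operation maximum which has no identity
```

Call:
{"method": "step_arm", "body": {
  "delta_pos": [
    [0.05,-0.15,0.8],
    [0.05,-0.15,0.8],
    [0,0,0.8],
    [0,0,0.8],
    [-0.24,-0.8,0],
    [-0.24,-0.8,0],
    [-0.24,-0.8,0],
    [-0.24,-0.8,0],
    [-0.24,-0.8,0],
    [0,0,0]
  ],
  "turn": [0,0,0,0,0.88,0.88,0.88,0.88,0.9,0]
}}

```text
time: 6.75
ee_pos: [0.4515, -0.1368, 0.1903]
eef_rot: [0.903, 0.429, -0.0, 0.0]
ft_force: [0.2, -0.8, -0.6]
width: 0.0007
grip_force: 0.0
```

```bash
python3 - <<'E'
from bench import *
from h import *
print(read_state()["ee_pos"],read_state()["eef_rot"])
ims=[]
for n,(r,c) in(("scene",(175,200)),("top",(170,235))):
    k=camera(n);np.savez(n+"2.npz",**k);ims.append(cv2.resize(k["image"][r:r+170,c:c+185,::-1],(400,368),interpolation=cv2.INTER_CUBIC))
    Q=cloud(k);m=(np.hypot(Q[...,0]-.461,Q[...,1]-.028)<.045)&(Q[...,2]>.075)&(Q[...,2]<.135)
    if m.any(): print(n,m.sum(),Q[m].mean(0),Q[m][:,2].max())
cv2.imwrite("pics/b3.png",np.hstack(ims))
E
```

```text
[ 0.45149688 -0.13678212  0.19031492] [ 9.03150043e-01  4.29324783e-01 -4.58683882e-04  1.40417618e-04]
scene 168 [ 0.47420121 -0.00375438  0.12344174] 0.1341543482029583
top 161 [0.47176748 0.00064262 0.12705355] 0.13492982891007735
```

View pics/b3.png

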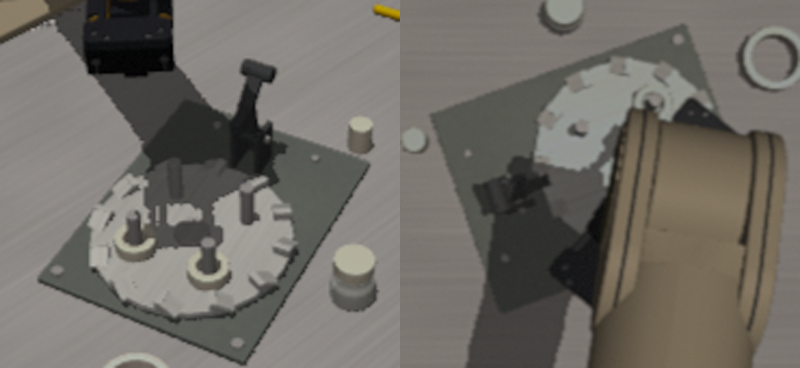

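The pawl has passed vertical, with the roll at r≈143 mm and its top at 0.135. It seems to be falling slowly onto its stop. I'll descend beside the post and re-check.

Call:
{"method": "step_arm", "body": {
  "delta_pos": [
    [0,0.1,-0.9],
    [0,0,-0.9],
    [0,0,-0.9],
    [0,0,-0.9],
    [0,0,-0.9],
    [0,0,-0.9],
    [0,0,-0.4],
    [0,0,0]
  ],
  "turn": [0,0,0,0,0,0,0,0]
}}

```text
time: 7.65
ee_pos: [0.4519, -0.1303, 0.0446]
eef_rot: [0.903, 0.43, -0.001, -0.001]
ft_force: [0.4, -0.7, 0.3]
width: 0.0003
grip_force: 0.0
```

```bash
cat > roll.py <<'E'
from bench import *
from h import *
C=np.array([.5222,-.1358]);U=np.array([-.35,.937])
def roll():
    for n in("scene","top"):
        k=camera(n);Q=cloud(k);d=Q[...,:2]-C;r=d@U;t=d@[-.937,-.35]
        m=(abs(t)<.02)&(r>.04)&(r<.2)&(Q[...,2]>.076)&(Q[...,2]<.14)
        if m.sum()>10:
            z=Q[m][:,2];h=z>z.max()-.006;print(n,m.sum(),"top z",z.max().round(4),"r",r[m][h].mean().round(4))
def st():
    s=read_state();d=s["ee_pos"][:2]-C;print("t",s["time"],"tcp",np.round(s["ee_pos"],4),"r",d@U,"F",np.round(s["ft_force"],1))
E
python3 -c "
from roll import *
st();roll()"
```

```text
t 7.65 tcp [ 0.4519 -0.1303  0.0446] r 0.029753574283378225 F [ 0.4 -0.7  0.3]
scene 344 top z 0.1352 r 0.1441
top 279 top z 0.1362 r 0.1487
```

Call:
{"method": "step_arm", "body": {
  "delta_pos": [
    [0,0,0],
    [0,0,0],
    [0,0,0],
    [0,0,0],
    [0,0,0],
    [0,0,0],
    [0,0,0],
    [0,0,0],
    [0,0,0],
    [0,0,0]
  ],
  "turn": [0,0,0,0,0,0,0,0,0,0]
}}

```text
time: 8.75
ee_pos: [0.4525, -0.1313, 0.0456]
eef_rot: [0.903, 0.43, 0.0, -0.0]
ft_force: [0.1, 0.3, -0.3]
width: 0.0008
grip_force: 0.0
```

```bash
python3 -c "
from roll import *
st();roll()"
```

```text
t 8.75 tcp [ 0.4525 -0.1313  0.0456] r 0.0286252687251531 F [ 0.1  0.3 -0.3]
scene 348 top z 0.1352 r 0.1439
top 277 top z 0.1377 r 0.1486
```

The pawl is resting short of its stop, roll at r≈146 mm instead of 175. I'll go back and push it the rest of the way.

Call:
{"method": "step_arm", "body": {
  "delta_pos": [
    [0,0,0.9],
    [0,0,0.9],
    [0,0,0.9],
    [0,0,0.9],
    [0,0,0.9],
    [0.33,0.94,0],
    [0.33,0.94,0],
    [0.33,0.94,0],
    [0.33,0.94,0],
    [0,0,0],
    [0,0,-0.9],
    [0,0,-0.9]
  ],
  "turn": [0,0,0,0,0,-0.88,-0.88,-0.88,-0.88,-0.9,0,0]
}}

```text
time: 10.05
ee_pos: [0.4861, -0.0372, 0.1129]
eef_rot: [0.984, 0.178, 0.001, 0.0]
ft_force: [0.2, -0.6, -0.1]
width: 0.0002
grip_force: 0.0
```

Call:
{"method": "step_arm", "body": {
  "delta_pos": [
    [-0.04,0.1,-0.1],
    [-0.05,0.14,0],
    [-0.05,0.14,0],
    [-0.05,0.14,0],
    [-0.05,0.14,0],
    [-0.05,0.14,0],
    [0,0,0]
  ],
  "turn": [0,0,0,0,0,0,0]
}}

```text
time: 10.75
ee_pos: [0.4782, -0.0167, 0.1108]
eef_rot: [0.984, 0.178, 0.0, 0.0]
ft_force: [0.8, -0.4, -0.8]
width: 0.0004
grip_force: 0.0
```

```bash
python3 -c "
from roll import *
st();roll()"
```

```text
t 10.75 tcp [ 0.4782 -0.0167  0.1108] r 0.12698684188687032 F [ 0.8 -0.4 -0.8]
scene 266 top z 0.1394 r 0.1233
```

Call:
{"method": "step_arm", "body": {
  "delta_pos": [
    [-0.056,0.15,-0.03],
    [-0.056,0.15,-0.03],
    [-0.056,0.15,-0.05],
    [-0.056,0.15,-0.05],
    [0,0,0]
  ],
  "turn": [0,0,0,0,0]
}}

```text
time: 11.35
ee_pos: [0.4727, -0.0023, 0.1066]
eef_rot: [0.984, 0.178, 0.0, 0.0]
ft_force: [-0.2, -1.2, 0.8]
width: 0.0004
grip_force: 0.3
```

```bash
python3 - <<'E'
from roll import *
st()
k=camera("scene");np.savez("scene3.npz",**k);cv2.imwrite("pics/s4.png",cv2.resize(k["image"][170:320,220:400,::-1],(720,600),interpolation=cv2.INTER_CUBIC))
E
```

```text
t 11.35 tcp [ 0.4727 -0.0023  0.1066] r 0.14241779270732263 F [-0.2 -1.2  0.8]
```

View pics/s4.png

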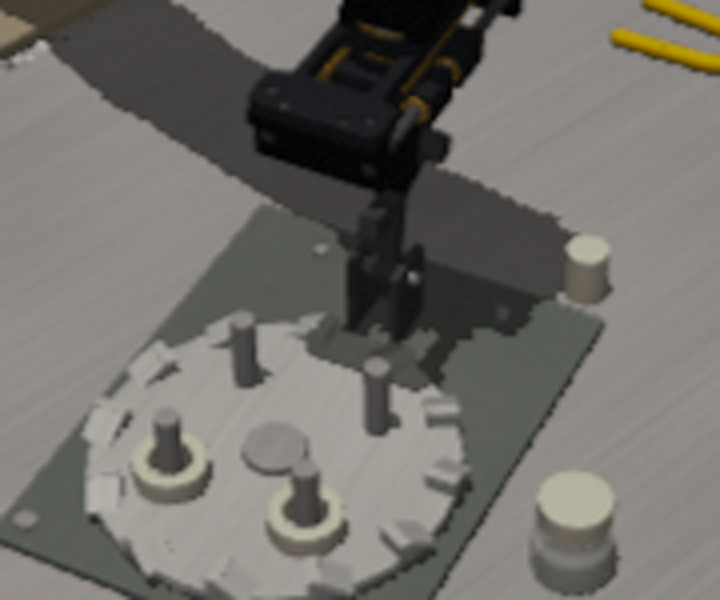

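The fingers at crop (385,215) are pushing the tilted arm outward. The dial looks unchanged and the foot is lifted. I'll continue gently to the stop.

Call:
{"method": "step_arm", "body": {
  "delta_pos": [
    [-0.056,0.15,-0.05],
    [-0.056,0.15,-0.05],
    [0,0,0]
  ],
  "turn": [0,0,0]
}}

```text
time: 11.7
ee_pos: [0.4725, -0.0011, 0.1062]
eef_rot: [0.984, 0.176, 0.002, 0.004]
ft_force: [3.5, -25.2, 13.7]
width: 0.0006
grip_force: 11.5
```

Call:
{"method": "step_arm", "body": {
  "delta_pos": [
    [-0.04,0.1,-0.04],
    [-0.04,0.1,-0.04],
    [0,0,0]
  ],
  "turn": [0,0,0]
}}

```text
time: 12.0
ee_pos: [0.4724, -0.0004, 0.1058]
eef_rot: [0.985, 0.174, 0.003, 0.007]
ft_force: [4.0, -40.1, 26.3]
width: 0.0003
grip_force: 20.1
```

Call:
{"method": "step_arm", "body": {
  "delta_pos": [
    [0.1,-0.3,0.14],
    [0.06,-0.15,0],
    [0.06,-0.15,0],
    [0.06,-0.15,0.3],
    [0,0,0.9],
    [0,0,0.9],
    [0.5,-0.9,0.9],
    [0.5,-0.9,0],
    [0.5,-0.9,0],
    [0.5,-0.9,0],
    [0.5,-0.9,0],
    [0,0,0]
  ],
  "turn": [0,0,0,0,0,0,0,0,0,0,0,0]
}}

```text
time: 13.2
ee_pos: [0.5378, -0.1241, 0.1801]
eef_rot: [0.984, 0.176, -0.0, -0.0]
ft_force: [-0.3, -0.3, 0.4]
width: 0.0004
grip_force: 0.0
```

```bash
python3 - <<'E'
from roll import *
st();roll()
ims=[]
for n,(r,c) in(("scene",(180,240)),("top",(200,240))):
    k=camera(n);np.savez(n+"4.npz",**k);ims.append(cv2.resize(k["image"][r:r+100,c:c+110,::-1],(400,364),interpolation=cv2.INTER_CUBIC))
    H=np.array([*(C+.13*U),.05]);print(n,proj(k,H),[proj(k,[*(C+r_*U),z_]) for r_,z_ in((.1735,.111),(.146,.123))])
cv2.imwrite("pics/b5.png",np.hstack(ims))
E
```

```text
t 13.2 tcp [ 0.5378 -0.1241  0.1801] r 0.005511216957331479 F [-0.3 -0.3  0.4]
scene 323 top z 0.1224 r 0.171
top 311 top z 0.1251 r 0.175
scene (np.float64(315.5369656773416), np.float64(236.0571214018256)) [(np.float64(324.0852157726399), np.float64(204.47605983300832)), (np.float64(318.6812912021088), np.float64(207.3799311608164))]
top (np.float64(288.36828865671356), np.float64(258.70369430109565)) [(np.float64(268.5744101200094), np.float64(264.5515054463692)), (np.float64(280.3627084005062), np.float64(259.8865996813798))]
```

View pics/b5.png

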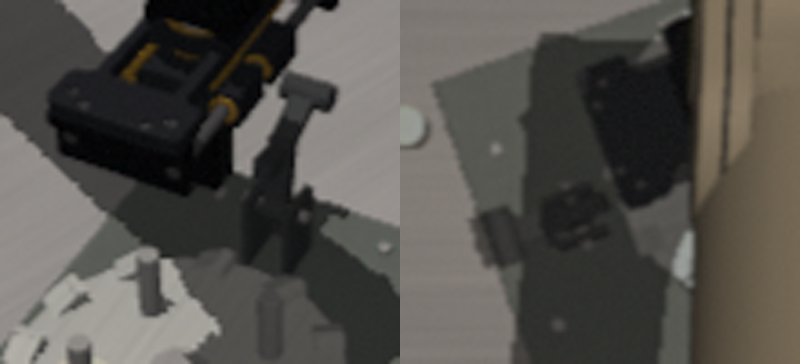

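The pawl now lies on its stop, roll at r≈173 mm. The next step is turning the dial, so I'll go beside the free post on the counter-clockwise side.

Call:
{"method": "step_arm", "body": {
  "delta_pos": [
    [-0.85,-0.08,0],
    [-0.85,-0.08,0],
    [-0.85,-0.08,0],
    [-0.85,-0.08,0],
    [0,0,0],
    [0,0,-0.9],
    [0,0,-0.9],
    [0,0,-0.9],
    [0,0,-0.9],
    [0,0,-0.9],
    [0,0,-0.9],
    [0,0,0]
  ],
  "turn": [0.89,0.89,0.89,0.89,0.9,0,0,0,0,0,0,0]
}}

```text
time: 14.6
ee_pos: [0.4503, -0.1276, 0.0435]
eef_rot: [0.902, 0.433, -0.001, -0.002]
ft_force: [0.7, 1.0, 0.6]
width: 0.0007
grip_force: 0.0
```

```bash
cat >> roll.py <<'E'
n_=np.array([.629,.777]);m_=np.array([-.777,.629])
def dial(tag):
    st();s=read_state();d=s["ee_pos"][:2]-C;print("n",d@n_,"m",d@m_)
    k=camera("scene");np.savez(tag+".npz",**k)
    # post tops: cloud points .058<z<.07 near radius 58 mm
    Q=cloud(k);e=Q[...,:2]-C;r=np.linalg.norm(e,axis=-1);msk=(Q[...,2]>.050)&(Q[...,2]<.070)&(abs(r-.058)<.014)
    l,L,stt,ce=cv2.connectedComponentsWithStats(msk.astype(np.uint8))
    for i in range(1,l):
        if stt[i,4]>8:
            q=e[L==i].mean(0);print(stt[i,4],"post ang",np.degrees(np.arctan2(q[1],q[0])).round(1),"r",np.hypot(*q).round(4))
E
python3 -c "
from roll import *
k=camera;dial('d0')
roll()"
```

```text
t 14.6 tcp [ 0.4503 -0.1276  0.0435] r 0.0328174999203846 F [0.7 1.  0.6]
n -0.03883700916864115 m 0.06097840533130828
56 post ang 63.7 r 0.0561
62 post ang -112.3 r 0.0599
58 post ang -26.5 r 0.0595
scene 322 top z 0.1233 r 0.1711
top 312 top z 0.1276 r 0.175
```

Call:
{"method": "step_arm", "body": {
  "delta_pos": [
    [0.1,0.1,0],
    [0.1,0.1,0],
    [0.1,0.1,0],
    [0.1,0.1,0],
    [0.1,0.1,0],
    [0.1,0.1,0],
    [0.1,0.1,0],
    [0.1,0.1,0],
    [0.1,0.09,0],
    [0,0,0]
  ],
  "turn": [0,0,0,0,0,0,0,0,0,0]
}}

```text
time: 15.75
ee_pos: [0.4751, -0.1059, 0.0454]
eef_rot: [0.902, 0.432, 0.0, -0.0]
ft_force: [-1.8, 0.5, -0.2]
width: 0.0002
grip_force: 0.7
```

```bash
cat >> roll.py <<'E'
def tops(k):
    # top faces only: cloud points near z=.068, cast onto z=.068
    Q=cloud(k);e=Q[...,:2]-C;r=np.linalg.norm(e,axis=-1);msk=(Q[...,2]>.0625)&(Q[...,2]<.074)&(abs(r-.058)<.012)
    l,L,stt,ce=cv2.connectedComponentsWithStats(msk.astype(np.uint8))
    for i in range(1,l):
        if stt[i,4]>6:
            q=onz(k,*ce[i],.066)[:2]-C;print(stt[i,4],"top ang",np.degrees(np.arctan2(q[1],q[0])).round(1),"r",np.hypot(*q).round(4))
E
python3 -c "
from roll import *
dial('d1')
for f in('scene0','d0','d1'): print(f);tops(load(f+'.npz'))"
```

```text
t 15.75 tcp [ 0.4751 -0.1059  0.0454] r 0.044504308605851264 F [-1.8  0.5 -0.2]
n -0.0063791590625312256 m 0.055398775372456244
59 post ang -137.5 r 0.0588
55 post ang 37.5 r 0.0569
61 post ang -50.9 r 0.0603
scene0
29 top ang 157.3 r 0.0576
31 top ang 65.7 r 0.0567
34 top ang -114.0 r 0.0592
35 top ang -25.6 r 0.0579
d0
30 top ang 65.5 r 0.0571
33 top ang -114.1 r 0.0594
33 top ang -25.9 r 0.0573
d1
32 top ang -139.2 r 0.0589
33 top ang 38.7 r 0.0565
35 top ang -51.0 r 0.0586
```

Call:
{"method": "step_arm", "body": {
  "delta_pos": [
    [0.05,0.065,0],
    [0.05,0.065,0],
    [0,0,0],
    [0,0,0]
  ],
  "turn": [0,0,0,0]
}}

```text
time: 16.2
ee_pos: [0.4778, -0.1036, 0.0458]
eef_rot: [0.902, 0.432, 0.0, 0.0]
ft_force: [0.0, -0.1, -0.2]
width: 0.0001
grip_force: 0.2
```

```bash
python3 -c "
from roll import *
dial('d2')
for f in('scene0','d2'): print(f);tops(load(f+'.npz'))"
```

```text
t 16.2 tcp [ 0.4778 -0.1036  0.0458] r 0.04574699276121043 F [ 0.  -0.1 -0.2]
n -0.0028513363730817975 m 0.0547603663762871
59 post ang -140.7 r 0.0588
61 post ang 34.0 r 0.0567
65 post ang -54.4 r 0.0607
scene0
29 top ang 157.3 r 0.0576
31 top ang 65.7 r 0.0567
34 top ang -114.0 r 0.0592
35 top ang -25.6 r 0.0579
d2
30 top ang -143.4 r 0.0593
29 top ang 36.1 r 0.057
35 top ang -54.9 r 0.0582
```

Call:
{"method": "step_arm", "body": {
  "delta_pos": [
    [-0.19,-0.23,0],
    [-0.19,-0.23,0],
    [0,0,0.9],
    [0,0,0.9],
    [0,0,0.9],
    [0,0,0.9],
    [0,0,0.9],
    [0,0,0.9],
    [0,0,0.6],
    [0,0,0]
  ],
  "turn": [0,0,0,0,0,0,0,0,0,0]
}}

```text
time: 17.25
ee_pos: [0.4687, -0.1158, 0.1976]
eef_rot: [0.902, 0.432, 0.001, 0.001]
ft_force: [0.3, -0.1, -1.2]
width: 0.0004
grip_force: 0.0
```

Call:
{"method": "step_arm", "body": {
  "delta_pos": [
    [-0.11,0.9,0],
    [-0.11,0.9,0],
    [-0.11,0.9,0],
    [-0.11,0.9,0],
    [-0.11,0.9,0],
    [-0.11,0.9,0],
    [-0.11,0.9,0],
    [-0.11,0.94,0],
    [0,0,0]
  ],
  "turn": [0,-0.74,-0.74,-0.74,-0.74,-0.74,-0.76,0,0]
}}

```text
time: 18.15
ee_pos: [0.445, 0.0686, 0.1949]
eef_rot: [0.984, 0.18, -0.0, -0.0]
ft_force: [-0.9, -0.1, -0.1]
width: 0.0004
grip_force: 0.0
```

```bash
python3 - <<'E'
from roll import *
dial('d3');tops(load('d3.npz'));roll()
k=camera("top");np.savez("top5.npz",**k);cv2.imwrite("pics/t6.png",np.hstack([cv2.resize(k["image"][180:320,245:405,::-1],(400,350),interpolation=cv2.INTER_CUBIC),cv2.resize(load("d3.npz")["image"][170:310,220:380,::-1],(400,350),interpolation=cv2.INTER_CUBIC)]))
E
```

```text
t 18.15 tcp [0.445  0.0686 0.1949] r 0.21850682556258605 F [-0.9 -0.1 -0.1]
n 0.1102489842050963 m 0.1885167555419946
58 post ang 127.3 r 0.0549
60 post ang -140.9 r 0.0586
60 post ang 33.7 r 0.0569
60 post ang -54.4 r 0.0602
31 top ang 127.3 r 0.057
31 top ang -143.2 r 0.0593
36 top ang 35.1 r 0.0564
36 top ang -54.8 r 0.0586
scene 319 top z 0.1218 r 0.1713
top 172 top z 0.1246 r 0.1754
```

View pics/t6.png

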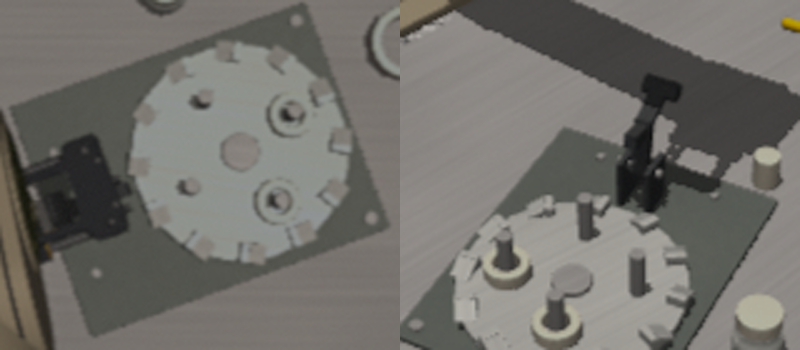

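The dial is turned back 29.75° (aim 30°) and the pawl is still on its stop. Now I'll lower outside the roll and push it inward.

Call:
{"method": "step_arm", "body": {
  "delta_pos": [
    [0,0,-0.9],
    [0,0,-0.9],
    [0,0,-0.9],
    [0,0,-0.9],
    [0,0,0],
    [0.07,-0.19,0],
    [0.07,-0.19,0],
    [0.07,-0.19,0],
    [0.07,-0.19,0],
    [0.05,-0.14,0],
    [0,0,0]
  ],
  "turn": [0,0,0,0,0,0,0,0,0,0,0]
}}

```text
time: 19.45
ee_pos: [0.4544, 0.0429, 0.1057]
eef_rot: [0.984, 0.178, 0.0, 0.0]
ft_force: [-0.1, -0.1, 0.1]
width: 0.0007
grip_force: 0.1
```

```bash
python3 -c "
from roll import *
st();roll()"
```

```text
t 19.45 tcp [0.4544 0.0429 0.1057] r 0.19116410490456437 F [-0.1 -0.1  0.1]
scene 353 top z 0.1393 r 0.1891
top 90 top z 0.1131 r 0.1484
```

Call:
{"method": "step_arm", "body": {
  "delta_pos": [
    [0.056,-0.15,0.02],
    [0.056,-0.15,0.02],
    [0.056,-0.15,0.02],
    [0.056,-0.15,0.02],
    [0.056,-0.15,0.02],
    [0.056,-0.15,0.02],
    [0.056,-0.15,0.02],
    [0.056,-0.15,0.02],
    [0,0,0]
  ],
  "turn": [0,0,0,0,0,0,0,0,0]
}}

```text
time: 20.45
ee_pos: [0.4655, 0.0128, 0.1096]
eef_rot: [0.984, 0.178, 0.0, 0.0]
ft_force: [0.4, -0.1, 0.0]
width: 0.0003
grip_force: 0.0
```

Call:
{"method": "step_arm", "body": {
  "delta_pos": [
    [0.056,-0.15,0],
    [0.056,-0.15,0],
    [0.056,-0.15,0],
    [0.056,-0.15,0],
    [0.056,-0.15,0],
    [0,0,0]
  ],
  "turn": [0,0,0,0,0,0]
}}

```text
time: 21.05
ee_pos: [0.4725, -0.0059, 0.1095]
eef_rot: [0.984, 0.178, -0.0, 0.0]
ft_force: [0.2, 0.3, -0.2]
width: 0.0006
grip_force: 0.0
```

```bash
python3 -c "
from roll import *
st();roll();dial('d4');tops(load('d4.npz'))"
```

```text
t 21.05 tcp [ 0.4725 -0.0059  0.1095] r 0.1390776850055363 F [ 0.2  0.3 -0.2]
scene 203 top z 0.1396 r 0.1338
top 13 top z 0.0907 r 0.0716
t 21.15 tcp [ 0.4723 -0.0053  0.1095] r 0.13972722368441212 F [ 0.1  0.4 -0.6]
n 0.07002446078426969 m 0.12083021343400924
56 post ang 127.1 r 0.0548
57 post ang -140.7 r 0.0585
59 post ang 33.8 r 0.0568
63 post ang -54.4 r 0.0607
35 top ang 127.6 r 0.0563
34 top ang -142.1 r 0.0593
32 top ang 35.9 r 0.0564
38 top ang -54.6 r 0.059
```

The roll appears to have dropped. I'll retreat upward and away, then look.

Call:
{"method": "step_arm", "body": {
  "delta_pos": [
    [0,0,0.8],
    [0,0,0.8],
    [0,0,0.8],
    [0,0,0.8],
    [-0.3,0.9,0],
    [-0.3,0.9,0],
    [-0.3,0.9,0],
    [-0.3,0.9,0],
    [-0.3,0.9,0],
    [-0.3,0.9,0],
    [0,0.9,0],
    [0,0,0]
  ],
  "turn": [0,0,0,0,0,0,0,0,0,0,0,0]
}}

```text
time: 22.4
ee_pos: [0.4267, 0.1553, 0.1899]
eef_rot: [0.984, 0.18, 0.0, -0.0]
ft_force: [0.2, -0.2, -0.1]
width: 0.0006
grip_force: 0.0
```

```bash
python3 - <<'E'
from roll import *
dial('d5');tops(load('d5.npz'));roll()
k=camera("top")
print("start state:")
for n,c in(("top",load("top0.npz")),("scene",load("scene0.npz")),("top",k),("scene",load("d5.npz"))):
    Q=cloud(c);d=Q[...,:2]-C;r=d@U;t=d@[-.937,-.35];m=(abs(t)<.02)&(r>.04)&(r<.08)&(Q[...,2]>.072)&(Q[...,2]<.12)
    print(n,m.sum(),np.round(Q[m].mean(0),4),np.round(np.percentile(Q[m][:,2],[50,90]),4),r[m].mean().round(4))
cv2.imwrite("pics/t7.png",np.hstack([cv2.resize(k["image"][180:320,235:395,::-1],(400,350),interpolation=cv2.INTER_CUBIC),cv2.resize(load("d5.npz")["image"][190:330,220:380,::-1],(400,350),interpolation=cv2.INTER_CUBIC)]))
E
```

```text
t 22.4 tcp [0.4267 0.1553 0.1899] r 0.3061712049438259 F [ 0.2 -0.2 -0.1]
n 0.16608640279722095 m 0.25730556271039495
53 post ang 127.1 r 0.0552
61 post ang -140.5 r 0.0585
59 post ang 34.0 r 0.0567
58 post ang -54.5 r 0.0606
28 top ang 127.3 r 0.0577
35 top ang -142.2 r 0.0588
32 top ang 35.8 r 0.0567
36 top ang -54.7 r 0.0585
scene 124 top z 0.0928 r 0.0597
top 126 top z 0.0954 r 0.064
start state:
top 127 [ 0.4996 -0.0761  0.089 ] [0.0894 0.093 ] 0.0639
scene 133 [ 0.503  -0.081   0.0856] [0.0865 0.0907] 0.0581
top 128 [ 0.4995 -0.076   0.089 ] [0.0895 0.0928] 0.064
scene 133 [ 0.5028 -0.0809  0.0854] [0.0866 0.0902] 0.0583
```

View pics/t7.png

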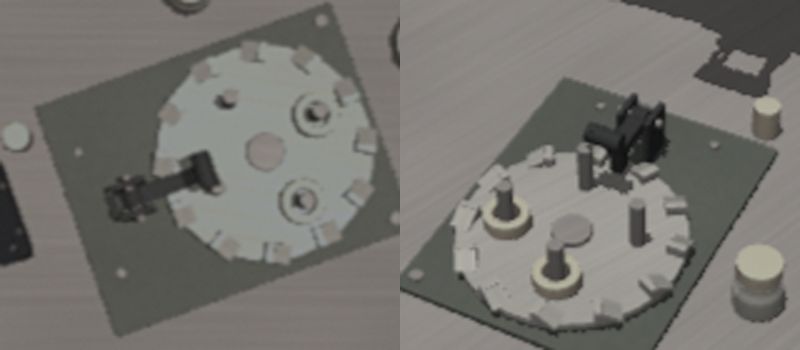

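The roll is back exactly at its original height and radius, so the foot is fully in the gap. The dial is one notch back and the spools are on their posts. Handing in.

```bash
python3 -c "
from bench import *
print(close_job())"
```

```text
the job is handed in; nothing more can be done
None
```

The job is handed in: the pawl tipped onto its stop, the dial went back one notch (about 29.5° measured), and the pawl dropped back to its original height; the pawl first stopped short of its stop and took a second push that peaked at about 48 N at the wrist.

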